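# Lay a box section down against the end stop

## Task

Put the fingertips into the open top of the upright aluminium box section, push it over away from the red end stop and ease it down gently onto its side on the rubber-faced board, without letting it drop and without lifting it. Then push it back along the board by its open end until its foot is flat against the red stop, and leave it lying there. Leave the paint can, the tape roll and the jar where they stand.

Things in the scene. Friction and masses are not known exactly. Their poses are not given: they have to be found in the camera images.
- stop_face (a point): Middle of the lower edge of the red stop's face, at the rubber's surface (18 mm above the table). x axis: along the board's middle line, away from the stop (the way to tip); y across the board; z up. The stop rises 44 mm above the rubber, 120 mm wide. The fixed board is 420 x 140 mm; its grippy black rubber runs 385 mm in +x from the stop's face.
- section: Loose aluminium tube of rectangular section, both ends open, about 0.5 kg, upright on the rubber 15 to 55 mm from the stop. Outside 75 mm along its x, 80 mm along its y, 210 mm tall; walls 3 mm, so the mouth is 69 x 74 mm inside. Origin: centre of its foot; z runs along it to the top; x points away from the stop, within about 6 degrees.
- toe (a point): Middle of the section's +x foot edge, 37.5 mm ahead of its origin: the edge it tips about, which stays down on the board. It overbalances at about 0.34 rad (20 degrees) of tilt and then falls by itself, unless fingers inside the mouth hold it back by its rear (-x) wall.
- mouth (a point): Centre of the section's open top end, 210 mm from the foot. Once past balance, the section leans with its rear rim (the -x edge of the mouth, uppermost when lying) on the fingers, and comes down as they back away in +x.
- paint_can: Bystander: blue can, 52 mm across, 100 mm tall, standing beside the board; origin at the centre of its underside.
- tape: Bystander: green roll of tape lying flat, 90 mm across, 24 mm high; origin at the centre of its underside.
- jar: Bystander: amber jar with yellow cap, 56 mm across, 75 mm tall; origin at the centre of its underside.

How it is judged:
At the end, for the whole second after the job is handed in: The section lies on its +x side flat on the board (tilt within 3 degrees of level), along the board within 4 degrees, open top away from the stop, its foot end against the stop (foot centre within 5 mm of the stop's face, within 30 mm of its middle), at rest (angle between section's own z axis and vertical between 1.52 and 1.62 rad and angle between the z axis of section and the x axis of stop_face, either way round below 0.07 rad and x of mouth in the frame of stop_face above 0.15 m and x of section in the frame of stop_face between -0.004 and 0.005 m and y of section in the frame of stop_face between -0.03 and 0.03 m and z of toe in the frame of stop_face below 0.006 m and linear speed of section below 0.01 m/s and angular speed of section below 0.1 rad/s); the robot touches nothing.
It fails at once if the section falls or is slammed down: it turns faster than 3 rad/s (angular speed of section above 3 rad/s).
It fails at once if the section is lifted: its tipping edge rises 20 mm off the board (z of toe in the frame of stop_face above 0.02 m).
It fails at once if the paint can is moved more than 15 mm or tipped (distance of paint_can from where it was at the start of the episode above 0.015 m or angle between paint_can's own z axis and vertical above 0.3 rad).
It fails at once if the tape is moved more than 15 mm or tipped (distance of tape from where it was at the start of the episode above 0.015 m or angle between tape's own z axis and vertical above 0.3 rad).
It fails at once if the jar is moved more than 15 mm or tipped (distance of jar from where it was at the start of the episode above 0.015 m or angle between jar's own z axis and vertical above 0.3 rad).
It also fails if it takes over 61 s, if anything falls off the work surface, if the arm or the gripper's body presses on something with over 40 N, if the wrist force passes 120 N, or if a joint passes its speed limit or range.

## Robot

A 6-joint arm with a two-finger parallel gripper is mounted at the origin on the work surface. World frame = base frame: x ahead of the robot, y to its left, z up, the work surface at z = 0. Lengths are in m, angles in rad, forces in N, time in s.
With the tool pointing down it reaches from about 0.35 to 0.975 m from the base axis. Payload 17.4 kg.
Tool frame: the origin (TCP) lies at the very end of the fingers, on their centre line; the grasp point (between the pads) lies 19 mm behind it; z points along the fingers, y is the direction in which the jaws open and shut (so a half turn about z gives the same grasp; the last joint's range is limited). The gripper opens to 85 mm and grips with 20 to 120 N. Pads are 22 mm wide; open, the fingers measure 114 mm over their backs; the gripper's body (76 mm by 85 mm) begins 54 mm behind the grasp point. The pads swing forward as they close: fully open they stand 13 mm farther back than shut.
Start: joints at [-1.156, 0.116, 1.442, -0, 1.584, -0.038], TCP at [0.295, -0.607, 0.231] pointing down, gripper open.
Joint ranges: [-2.83, 2.83], [-0.83, 2.19], [0.07, 2.5], [-1.14, 4.28], [0.01, 3], [-2.97, 2.97]. Speed limits (rad/s): [1.89, 1.89, 2.22, 3.14, 3.14, 3.14].

## Interface

Orientations are given as a unit quaternion [w, x, y, z].
In Python, from rig import r gives the robot as it stands.
- The arm moves only by the tool jog_arm, never from a script. Its argument "rows" is one flat list of numbers, 5 for each row, row after row: the opening, from -1 (shut) to 1 (fully open), then the shift along the tool's x, y, z in mm, then the turn about the tool's z in rad. In form: [gripper, x, y, z, spin, gripper, x, y, z, spin, ...]. A call has 1 to 12 rows; each row is the pose to reach, as a shift and turn from the pose commanded when the call began, along the tool's axes at that moment; what a row does not reach only later rows make up. A row lasts 1/8 s, in which the tool goes at most 62.5 mm and 10.7 degrees, less where a joint would pass 70% of its speed; a pose out of reach is approached as far as the arm can. A call with a gripper value outside its range is refused whole. The fingers move at their own pace and stop on an object; "grip_force" is the grip in N (left out, the last holds). Time passes only in rows, so rows that repeat a pose let the fingers close. It gives the time, the measured TCP pose, the force and the opening at its end, in the units of the state.
- r.state(): the state, without advancing time (a new reading comes with each control period).
- r.grab_frame(name): name is "side" or "top" or "wrist"; returns the picture (400x640x3 uint8, red, green, blue); there is no depth.
- r.camera_info(name): a dict with "intrinsics" (3x3 intrinsics, pixels), "origin" and "attitude" of the camera in the world. Camera axes: x right, y down, z forward; pixel columns grow to the right and rows downward; lengths in m; the calibration is good to about 2 mm. A picture is of the moment at which its call begins: read the wrist's pose just before it. camera_info takes no time and is no camera call; for the wrist camera it gives the pose at the moment of the call.
- r.finish_job(): hands the job in, once; it reports no verdict.
The state is a dict: "clock": time; "joint_pos": joint angles; "dq": joint speeds; "effort": joint torques, N m; "ee_pos": TCP position; "ee_rot": TCP orientation; "contact_force": force on the tool from outside, world axes, zero at the start; "wrist_torque": the same for the moment, N m; "gripper_width": opening from 0.0 (shut) to 1.0 (fully open).
Only numpy, scipy, OpenCV 4.12 (cv2) and the standard library are available. Lean on these libraries where they do the work, as an engineer would, in place of code of your own. Each camera call takes 0.05 s, during which the arm holds its last target. There are 200 camera calls.

## Working session

There is one attempt and no reset: what is moved stays moved. The work goes in short steps, Python scripts to look and compute and a tool call to move; the robot and the scene stay as the last step left them, time stands still between calls to the robot, and variables do not carry over. Pictures are saved under pics/ and viewed, about 8 in all and at most 12, crops included, and the job is handed in when it is done.

Besides the shell and the picture viewer there is one more tool, called after "Call:" as a command line: name --argument value ..., lists and objects as JSON in quotes. jog_arm: Moves the arm, as the interface text tells. Its arguments: {"type":"object","properties":{"rows":{"type":"array"},"grip_force":{"type":"number"}},"required":["rows"]}

```bash
ls; mkdir -p pics; python3 - <<'E'
from rig import r
import cv2
s=r.state();print({k:(v if not hasattr(v,'round') else v) for k,v in s.items()})
for n in("side","top"):
    im=r.grab_frame(n);cv2.imwrite(f"pics/{n}0.png",im[...,::-1]);c=r.camera_info(n);print(n,c)
E
```

```text
pics
{'clock': 0.0, 'joint_pos': array([-1.15582694e+00,  1.16433686e-01,  1.44230708e+00, -1.44293294e-05,
        1.58397831e+00, -3.78351280e-02]), 'dq': array([-0.00225474, -0.00049151,  0.00040104,  0.00043698, -0.00085698,
       -0.00053948]), 'effort': array([-4.69290317e-03, -7.32010531e+01, -6.32497072e+01, -2.00450895e-04,
        6.25059867e-03,  5.67856034e-06]), 'ee_pos': array([ 0.29518952, -0.60680477,  0.23057147]), 'ee_rot': array([-5.51873589e-04,  9.74480162e-01,  2.24472929e-01, -1.12660728e-04]), 'contact_force': array([1.03510961, 0.89111899, 0.44912659]), 'wrist_torque': array([-0.03558393, -0.08302223, -0.00236585]), 'gripper_width': 0.9978389939779269}
side {'intrinsics': array([[375.52557697,   0.        , 323.50620664],
       [  0.        , 375.52557697, 208.44233062],
       [  0.        ,   0.        ,   1.        ]]), 'origin': array([ 0.28681934, -0.37786106,  0.73597291]), 'attitude': array([-0.32594669,  0.88964899, -0.3024952 ,  0.10382715])}
top {'intrinsics': array([[379.24694592,   0.        , 315.66744379],
       [  0.        , 379.24694592, 193.79065596],
       [  0.        ,   0.        ,   1.        ]]), 'origin': array([0.43776695, 0.02045294, 0.91383898]), 'attitude': array([ 0.0694473 , -0.67792135,  0.72771047, -0.07769927])}
```

View pics/side0.png

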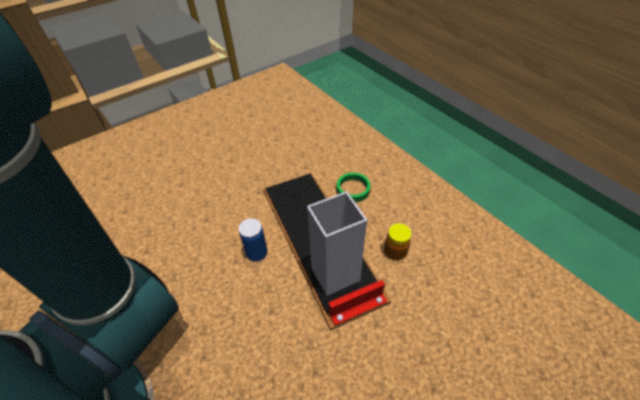

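View pics/top0.png

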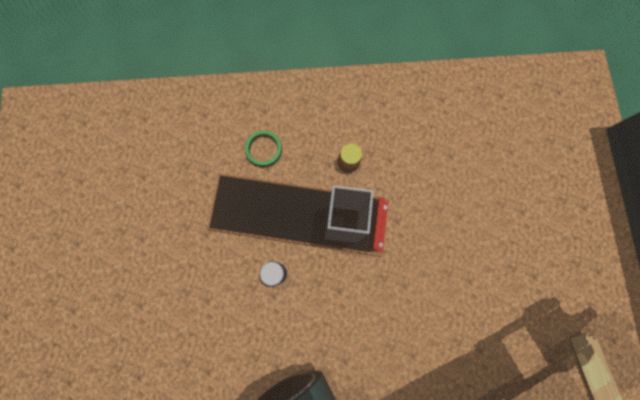

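The side view shows the mouth near (337,214) and the red stop at (357,300). The top view shows the rim at about (350,210), the stop at (381,225), the can at (272,274), the tape at (263,149) and the jar at (350,155).

```bash
cat > h.py <<'E'
import numpy as np, cv2
from scipy.spatial.transform import Rotation as R
from rig import r
def rot(q): return R.from_quat(np.r_[q[1:],q[0]]).as_matrix()
def ray(c,p):
    d=rot(c["attitude"])@np.linalg.inv(c["intrinsics"])@np.array([p[0],p[1],1.]);return np.array(c["origin"]),d/np.linalg.norm(d)
def plane(c,p,z):
    o,d=ray(c,p);return o+d*(z-o[2])/d[2]
def tri(c1,p1,c2,p2):
    o1,d1=ray(c1,p1);o2,d2=ray(c2,p2)
    t=np.linalg.lstsq(np.c_[d1,-d2],o2-o1,rcond=None)[0];a,b=o1+t[0]*d1,o2+t[1]*d2
    return (a+b)/2,np.linalg.norm(a-b)
def proj(c,P):
    q=c["intrinsics"]@rot(c["attitude"]).T@(np.asarray(P)-c["origin"]);return q[:2]/q[2]
def big(m):
    cs,_=cv2.findContours(m.astype(np.uint8),cv2.RETR_EXTERNAL,cv2.CHAIN_APPROX_NONE);return max(cs,key=cv2.contourArea)
E
python3 - <<'E'
from h import *
np.set_printoptions(precision=4,suppress=True)
for n in("side","top"):
    im=cv2.imread(f"pics/{n}0.png");h=cv2.cvtColor(im,cv2.COLOR_BGR2HSV);c=r.camera_info(n)
    H,S,V=[h[...,i].astype(int) for i in range(3)]
    red=((H<6)|(H>174))&(S>170)&(V>90)
    k=big(red);print(n,"red",cv2.boxPoints(cv2.minAreaRect(k)).tolist())
    for nm,m,z in(("green",(H>50)&(H<75)&(S>150)&(V>80),.012),("yel",(H>24)&(H<34)&(S>200)&(V>110),.075)):
        q=big(m);e=cv2.minAreaRect(q);print(nm,e,plane(c,e[0],z))
    y0,y1,x0,x1=(150,335,230,430) if n=="side" else (130,290,200,400)
    cv2.imwrite(f"pics/{n}c.png",cv2.resize(im[y0:y1,x0:x1],None,fx=3.2 if n=="side" else 3.7,fy=3.2 if n=="side" else 3.7,interpolation=cv2.INTER_CUBIC))
E
python3 -c "
import cv2,numpy as np
a=cv2.imread('pics/sidec.png');b=cv2.imread('pics/topc.png');print(a.shape,b.shape)"
```

```text
side red [[330.4330139160156, 315.4742431640625], [382.1134338378906, 292.50518798828125], [386.4845886230469, 302.3402099609375], [334.8041687011719, 325.30926513671875]]
green ((353.0, 185.5), (23.0, 32.0), 90.0) [0.7576 0.1261 0.012 ]
yel ((399.5, 233.0), (18.0, 21.0), 90.0) [ 0.7045 -0.0884  0.075 ]
top red [[373.6722106933594, 248.6065673828125], [378.2951354980469, 197.75411987304688], [386.7705383300781, 198.52459716796875], [382.1476135253906, 249.37704467773438]]Traceback (most recent call last):
  File "<stdin>", line 9, in <module>
  File "h.py", line 16, in big
    cs,_=cv2.findContours(m.astype(np.uint8),cv2.RETR_EXTERNAL,cv2.CHAIN_APPROX_NONE);return max(cs,key=cv2.contourArea)
                                                                                             ~~~^^^^^^^^^^^^^^^^^^^^^^^^
ValueError: max() iterable argument is empty
[ WARN:0@0.029] global loadsave.cpp:275 findDecoder imread_('pics/topc.png'): can't open/read file: check file path/integrity
Traceback (most recent call last):
AttributeError: 'NoneType' object has no attribute 'shape'
```

View pics/sidec.png

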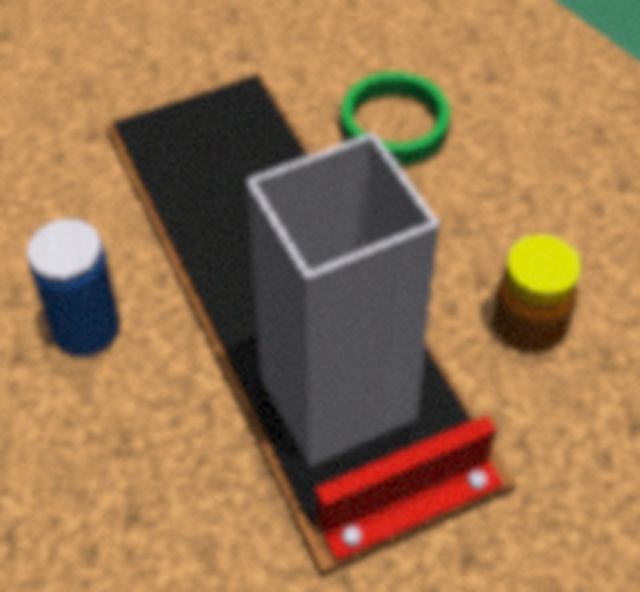

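The side crop shows the rim's outer corners at (248,182), (373,135), (437,225) and (308,275), scaled 3.2 from the offset (230,150). The far corners of the rubber are at (112,127) and (258,76).

```bash
python3 - <<'E'
import cv2
im=cv2.imread("pics/top0.png")
cv2.imwrite("pics/topc.png",cv2.resize(im[130:290,200:400],None,fx=3.7,fy=3.7,interpolation=cv2.INTER_CUBIC))
E
```

```text
(no output)
```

View pics/topc.png

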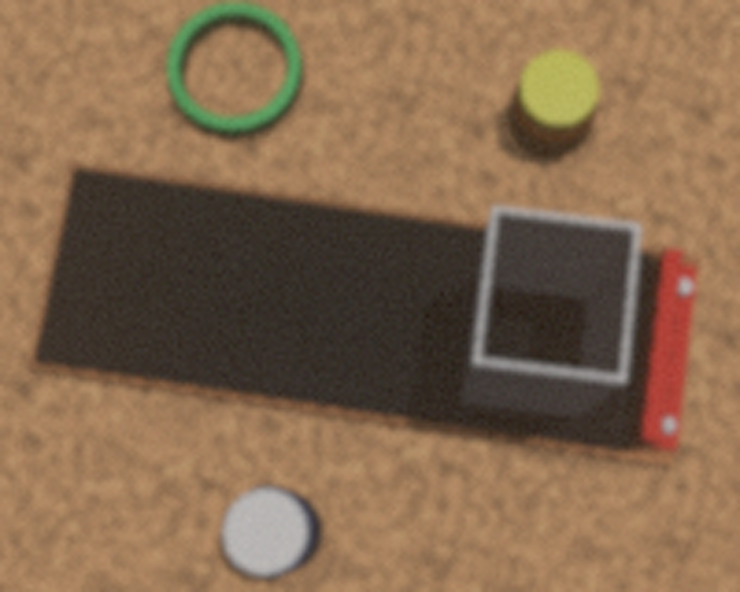

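In the top crop (scale 3.7, offset (200,130)), the rim corners are at (492,207), (473,364), (640,224) and (628,384). The stop face's top edge runs (665,250)–(641,440), and the board's far corners are at (77,170) and (37,362).

```bash
python3 - <<'E'
from h import *
np.set_printoptions(precision=4,suppress=True)
cs,ct=r.camera_info("side"),r.camera_info("top")
S=lambda p:np.array(p)/3.2+[230,150]
T=lambda p:np.array(p)/3.7+[200,130]
prs=dict(fl=((373,135),(492,207)),fr=((248,182),(473,364)),rl=((437,225),(640,224)),rr=((308,275),(628,384)),
 bl=((258,76),(77,170)),br=((112,127),(37,362)),sl=((490,420),(665,250)),sr=((318,490),(641,440)),can=((65,249),(266,532)),jar=((543,266),(560,88)),tape=((396,118),(235,69)))
P={}
for k,(a,b) in prs.items():
    P[k],g=tri(cs,S(a),ct,T(b));print(k,P[k],"gap",round(g,4))
ang=lambda v:np.degrees(np.arctan2(v[1],v[0]))
print("mouth",np.mean([P[k] for k in("fl","fr","rl","rr")],0),"sizes",[round(np.linalg.norm(P[a]-P[b]),4) for a,b in(("fl","fr"),("rl","rr"),("fl","rl"),("fr","rr"),("bl","br"),("sl","sr"))])
print("sec ang x",ang(P["fl"]-P["rl"]),ang(P["fr"]-P["rr"]),"y",ang(P["fl"]-P["fr"])-90,ang(P["rl"]-P["rr"])-90)
sf=(P["sl"]+P["sr"])/2;bf=(P["bl"]+P["br"])/2
print("stop mid",sf,"far mid",bf,"len",np.linalg.norm((bf-sf)[:2]),"ang",ang(bf-sf),"perp",ang(P["sl"]-P["sr"])-90,ang(P["bl"]-P["br"])-90)
s=r.state();print(rot(s["ee_rot"]));cw=r.camera_info("wrist");print(cw)
E
```

```text
fl [ 0.5975 -0.027   0.2244] gap 0.0034
fr [ 0.5194 -0.0113  0.2245] gap 0.0044
rl [ 0.5825 -0.1     0.2259] gap 0.002
rr [ 0.5039 -0.0859  0.2306] gap 0.0051
bl [0.6913 0.2304 0.0136] gap 0.0057
br [0.565  0.2603 0.0087] gap 0.0032
sl [ 0.6024 -0.1448  0.0543] gap 0.0058
sr [ 0.4859 -0.117   0.0571] gap 0.0054
can [0.4472 0.1081 0.0963] gap 0.005
jar [ 0.7062 -0.0862  0.07  ] gap 0.0028
tape [0.7553 0.1238 0.009 ] gap 0.005
mouth [ 0.5508 -0.056   0.2263] sizes [np.float64(0.0796), np.float64(0.08), np.float64(0.0746), np.float64(0.0764), np.float64(0.1299), np.float64(0.1198)]
sec ang x 78.43866561232267 78.2646514808306 y -101.30731523592513 -100.23793531146015
stop mid [ 0.5442 -0.1309  0.0557] far mid [0.6281 0.2454 0.0112] len 0.38555045022685674 ang 77.42267538170239 perp -103.4201545951837 -103.32749550147307
[[ 0.8992  0.4375 -0.0004]
 [ 0.4375 -0.8992  0.0009]
 [ 0.     -0.001  -1.    ]]
{'intrinsics': array([[321.4609,   0.    , 319.9244],
       [  0.    , 321.4609, 197.2166],
       [  0.    ,   0.    ,   1.    ]]), 'origin': array([ 0.3652, -0.5733,  0.3741]), 'attitude': array([ 0.131 ,  0.8378, -0.5236, -0.082 ])}
```

The measured sizes agree with the given ones: rim 80 x 75 mm, face 120 mm wide, board 385 mm. The mouth is at (0.551, -0.056), the section's x axis points at 78°, and the board's at about 77°. The foot is about 37 mm clear of the stop and 10 mm off the middle line.

Plan: keep the jaws along the section's x and partly open, so they nearly fill the mouth and there's little free fall.

Call:
jog_arm --rows '[-0.38,0,0,-60,0,-0.38,20,-16,-90,0.05,-0.38,65,-53,-90,0.1,-0.38,110,-90,-90,0.16,-0.38,160,-130,-90,0.24,-0.38,210,-171,-90,0.32,-0.38,260,-212,-90,0.4,-0.38,310,-252,-90,0.48,-0.38,360,-293,-90,0.55,-0.38,410,-334,-90,0.6,-0.38,450,-366,-90,0.66,-0.38,471,-383.5,-90,0.66]'

```text
clock: 1.6
ee_pos: [0.5517, -0.0533, 0.3209]
ee_rot: [-0.0, 0.995, -0.103, -0.0]
contact_force: [-0.5, -0.5, 0.5]
gripper_width: 0.307
```

Call:
jog_arm --rows '[-0.38,0,0,0,0,-0.38,0,0,0,0]'

```text
clock: 1.85
ee_pos: [0.5509, -0.0565, 0.3211]
ee_rot: [0.0, 0.995, -0.103, -0.0]
contact_force: [0.2, 0.4, -0.7]
gripper_width: 0.317
```

```bash
cat > st.py <<'E'
from h import *
np.set_printoptions(precision=4,suppress=True)
S0=np.array([.5442,-.1309]);a=np.radians(77);u=np.array([np.cos(a),np.sin(a)]);w=np.array([-u[1],u[0]])
s=r.state();M=rot(s["ee_rot"]);d=s["ee_pos"][:2]-S0
print("t",round(s["clock"],2),"tcp",s["ee_pos"],"board xy",d@u,d@w,"ang -y",np.degrees(np.arctan2(-M[1,1],-M[0,1])),"F",s["contact_force"],"T",s["wrist_torque"],"w",s["gripper_width"],"j6",s["joint_pos"][5])
E
python3 - <<'E'
from st import *
c=r.camera_info("wrist");im=r.grab_frame("wrist");cv2.imwrite("pics/w1.png",im[...,::-1]);print(c["origin"],c["attitude"])
print(proj(c,s["ee_pos"]),proj(c,[.5508,-.056,.228]))
E
```

```text
t 1.85 tcp [ 0.5509 -0.0565  0.3211] board xy 0.07400811239565049 0.010251365857226892 ang -y 78.13183635454848 F [ 0.2432  0.4112 -0.6746] T [0.0419 0.014  0.0034] w 0.3166850242032074 j6 1.6297692766937149
[ 0.627  -0.073   0.4645] [-0.0979 -0.6229  0.7669  0.1195]
[318.3883 258.2399] [318.1775 200.0343]
```

View pics/w1.png

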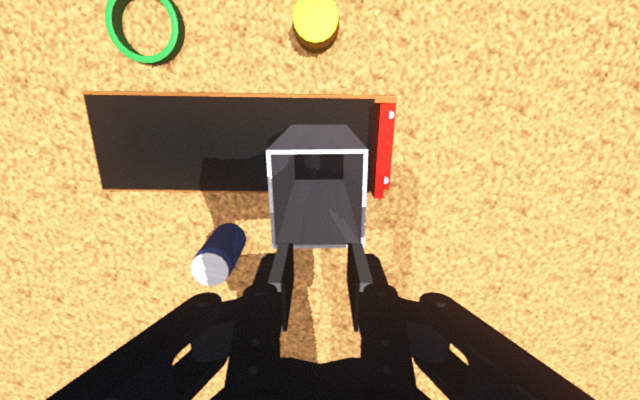

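The wrist view shows the mouth centred at about (318,199), against a predicted (318,200), so the estimate holds. The jaws are squarely in line with it. I'll go down 113 mm into the mouth with the opening slightly larger.

Call:
jog_arm --rows '[-0.38,0,0,30,0,-0.38,0,0,60,0,-0.38,0,0,80,0,-0.38,0,0,95,0,-0.38,0,0,105,0,-0.38,0,0,113,0,-0.15,0,0,113,0,-0.15,0,0,113,0,-0.15,0,0,113,0,-0.15,0,0,113,0]' --grip_force 20

```text
clock: 3.15
ee_pos: [0.5511, -0.0561, 0.2086]
ee_rot: [0.0, 0.995, -0.103, 0.0]
contact_force: [0.2, 0.5, 0.1]
gripper_width: 0.427
```

```bash
python3 st.py
```

```text
t 3.15 tcp [ 0.5511 -0.0561  0.2086] board xy 0.07444871517634144 0.010070785617556083 ang -y 78.12696563220788 F [0.2426 0.5137 0.075 ] T [-0.0225 -0.014  -0.0535] w 0.4272400069984698 j6 1.6305444623360277
```

Call:
jog_arm --rows '[-0.15,0,-4,0,0,-0.15,0,-8,0,0,-0.15,0,-12,0,0,-0.15,0,-16,0,0,-0.15,0,-20,0,0,-0.15,0,-24,0,0,-0.15,0,-28,0,0,-0.15,0,-32,0,0,-0.15,0,-36,0,0,-0.15,0,-40,0,0,-0.15,0,-40,0,0]'

```text
clock: 4.53
ee_pos: [0.5593, -0.0167, 0.2083]
ee_rot: [-0.0, 0.995, -0.103, 0.0]
contact_force: [0.5, -0.5, 1.0]
gripper_width: 0.425
```

```bash
python3 - <<'E'
from st import *
a=r.grab_frame("side")[150:335,230:430,::-1];b=r.grab_frame("top")[130:290,200:400,::-1]
o=np.hstack([cv2.resize(a,(400,370)),cv2.resize(b,(400,320)) if 0 else cv2.copyMakeBorder(cv2.resize(b,(400,320)),0,50,0,0,0)]);cv2.imwrite("pics/s1.png",o)
E
```

```text
t 4.53 tcp [ 0.5593 -0.0167  0.2083] board xy 0.11470936268815025 0.010939756457982472 ang -y 78.14841699341855 F [ 0.4727 -0.5196  0.9628] T [-0.0607 -0.0096 -0.0061] w 0.42498526504862366 j6 1.702240906895824
```

View pics/s1.png

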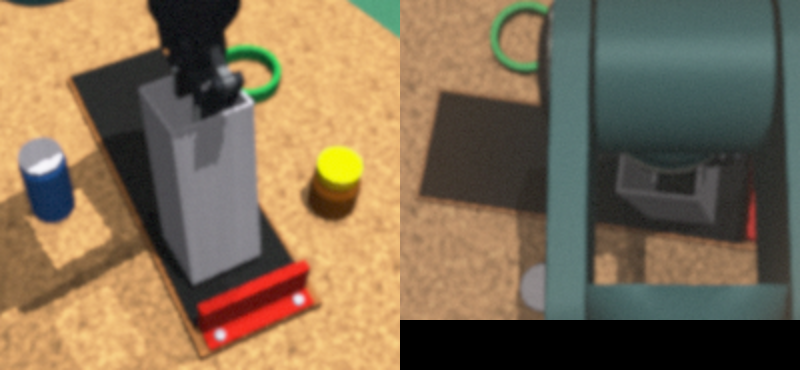

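The section is tipping and its foot has stayed put; the front rim corner in the side half has moved to (139,92). The fingers are inside. I'll go on slowly through the balance point.

Call:
jog_arm --rows '[-0.15,0,-3,0,0,-0.15,0,-6,0,0,-0.15,0,-9,0,0,-0.15,0,-12,0,0,-0.15,0,-15,0,0,-0.15,0,-18,0,0,-0.15,0,-21,0,0,-0.15,0,-24,0,0,-0.15,0,-27,0,0,-0.15,0,-29,0,0,-0.15,0,-31,0,0,-0.15,0,-33,0,0]'

```text
clock: 6.12
ee_pos: [0.5661, 0.0155, 0.2083]
ee_rot: [-0.0, 0.995, -0.103, 0.0]
contact_force: [0.5, -0.7, -0.1]
gripper_width: 0.426
```

```bash
python3 - <<'E'
from st import *
a=r.grab_frame("side")[130:335,210:430,::-1]
cv2.imwrite("pics/s2.png",cv2.resize(a,None,fx=2.5,fy=2.5,interpolation=cv2.INTER_CUBIC))
E
```

```text
t 6.12 tcp [0.5661 0.0155 0.2083] board xy 0.14754800404232843 0.011580537415053261 ang -y 78.12704966633626 F [ 0.5301 -0.7007 -0.1424] T [0.0468 0.0148 0.005 ] w 0.42640444987599296 j6 1.7602906714717261
```

View pics/s2.png

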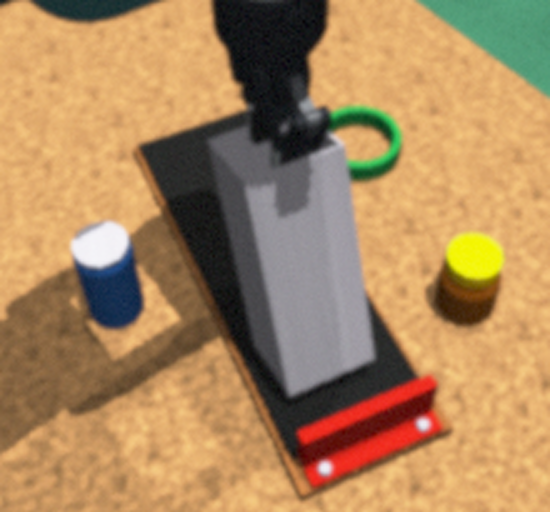

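Call:
jog_arm --rows '[-0.15,0,-2,0,0,-0.15,0,-4,0,0,-0.15,0,-6,0,0,-0.15,0,-8,0,0,-0.15,0,-10,0,0,-0.15,0,-12,0,0,-0.15,0,-14,0,0,-0.15,0,-16,0,0,-0.15,0,-18,0,0,-0.15,0,-20,0,0,-0.15,0,-22,0,0,-0.15,0,-24,0,0]'

```text
clock: 7.68
ee_pos: [0.571, 0.039, 0.2083]
ee_rot: [-0.0, 0.995, -0.103, -0.0]
contact_force: [-0.0, -0.1, 0.5]
gripper_width: 0.428
```

```bash
python3 - <<'E'
from st import *
from scipy.optimize import brentq
c=r.camera_info("side")
def tilt(p):  # rear-right rim corner pixel -> tilt, via vertical plane of right side (y=-30mm in board)
    o,d=ray(c,p);S=np.r_[S0,.018];W=np.r_[w,0];k=((S-o)@W-.030)/(d@W);q=o+k*d-S
    X,Z=q[:2]@u-.112,q[2];return X,Z,np.arctan2(X+0,Z)+np.arctan2(75,210)
print(tilt((245/2.5+210,185/2.5+130)))
a=r.grab_frame("side")[130:335,210:430,::-1]
cv2.imwrite("pics/s3.png",cv2.resize(a,None,fx=2.5,fy=2.5,interpolation=cv2.INTER_CUBIC))
E
```

```text
t 7.67 tcp [0.571  0.039  0.2083] board xy 0.17156565761901366 0.01205998026680499 ang -y 78.12665885499253 F [-0.0119 -0.0595  0.4646] T [ 0.0756 -0.0115 -0.0276] w 0.4275672339592374 j6 1.8016087026099958
(np.float64(0.213439819278465), np.float64(-0.050901872124684985), np.float64(2.1479308349588253))
```

View pics/s3.png

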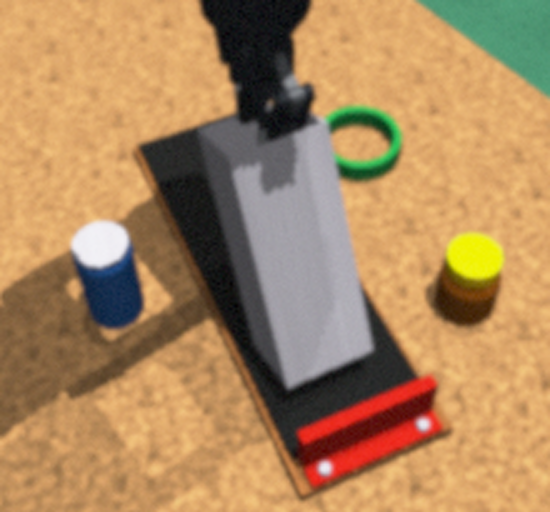

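The section leans further, with the rear rim's corner at (236,165). The vertical-plane estimate is ill-conditioned from this camera, so I'll solve for tilt by intersecting with the rim-height plane.

```bash
cat >> h.py <<'E'
def tilt(c,p,S0,u,toe=.112):
    from scipy.optimize import brentq
    def f(t):
        q=plane(c,p,.018+.21*np.cos(t)+.075*np.sin(t));return (q[:2]-S0)@u-toe-(.21*np.sin(t)-.075*np.cos(t))
    return brentq(f,0,1.5)
E
python3 - <<'E'
from st import *
c=r.camera_info("side")
for p in((245,185),(236,165)): print(tilt(c,(p[0]/2.5+210,p[1]/2.5+130),S0,u))
p=np.array([308,275])/3.2+[230,150];print(tilt(c,p,S0,u) if 0 else "", (plane(c,p,.228)[:2]-S0)@u-.112)
E
```

```text
t 7.72 tcp [0.5711 0.0391 0.2083] board xy 0.17173130112272947 0.012047374751364456 ang -y 78.13366562286046 F [-0.0957  0.7804  0.5058] T [ 0.0658  0.0077 -0.0214] w 0.42730674328843515 j6 1.8017286123329705
0.30401525128851103
0.39390604964199316
 -0.07572464468829695
```

Call:
jog_arm --rows '[-0.15,0,-2,0,0,-0.15,0,-4,0,0,-0.15,0,-6,0,0,-0.15,0,-8,0,0,-0.15,0,-10,0,0,-0.15,0,-12,0,0,-0.15,0,-12,0,0]'

```text
clock: 8.6
ee_pos: [0.5735, 0.0507, 0.2083]
ee_rot: [-0.0, 0.995, -0.103, -0.0]
contact_force: [-0.8, 0.4, 0.3]
gripper_width: 0.427
```

```bash
python3 - <<'E'
from st import *
a=r.grab_frame("side")[130:335,210:430,::-1]
cv2.imwrite("pics/s4.png",cv2.resize(a,None,fx=2.5,fy=2.5,interpolation=cv2.INTER_CUBIC))
E
```

```text
t 8.6 tcp [0.5735 0.0507 0.2083] board xy 0.18356730870959714 0.01229847486792664 ang -y 78.139666255134 F [-0.8413  0.4231  0.3001] T [ 0.0791 -0.0072  0.009 ] w 0.42682779940054416 j6 1.821697863243773
```

View pics/s4.png

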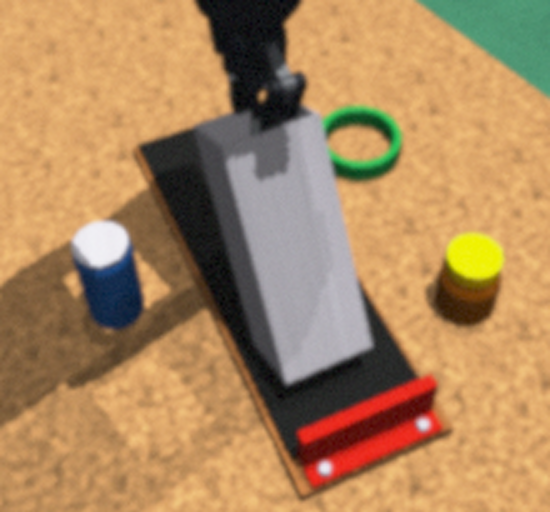

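The rear rim is now held by the rear finger, which feels a small +y push; its corner is at (228,155) and tilt is about 0.45–0.5. Next I'll back away in +x, following the rim's arc downwards.

Call:
jog_arm --rows '[-0.15,0,-6,1,0,-0.15,0,-13,2,0,-0.15,0,-20,4,0,-0.15,0,-26,5,0,-0.15,0,-33,7,0,-0.15,0,-40,9,0,-0.15,0,-47,12,0,-0.15,0,-54,15,0,-0.15,0,-61,18,0,-0.15,0,-67,21,0,-0.15,0,-74,25,0,-0.15,0,-80,28,0]'

```text
clock: 10.15
ee_pos: [0.59, 0.1293, 0.1799]
ee_rot: [0.0, 0.995, -0.103, -0.0]
contact_force: [0.8, 1.6, -0.5]
gripper_width: 0.424
```

```bash
python3 - <<'E'
from st import *
a=r.grab_frame("side")[130:335,210:430,::-1]
cv2.imwrite("pics/s5.png",cv2.resize(a,None,fx=2.5,fy=2.5,interpolation=cv2.INTER_CUBIC))
E
```

```text
t 10.15 tcp [0.59   0.1293 0.1799] board xy 0.2638396159248478 0.013950174988487808 ang -y 78.13050821190784 F [ 0.8007  1.5929 -0.5015] T [ 0.1637 -0.0305 -0.0162] w 0.4236293110707828 j6 1.9514939096930466
```

View pics/s5.png

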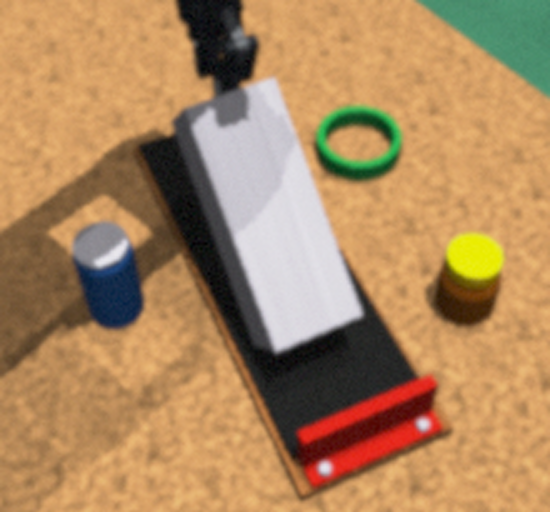

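The section leans on the finger under control, with a steady force of about 1.8 N, and the rear rim is at about (230,105). I'll continue along the arc.

Call:
jog_arm --rows '[-0.15,0,-7,4,0,-0.15,0,-13,8,0,-0.15,0,-19,12,0,-0.15,0,-25,16,0,-0.15,0,-31,21,0,-0.15,0,-36,26,0,-0.15,0,-41,31,0,-0.15,0,-46,36,0,-0.15,0,-51,42,0,-0.15,0,-56,47,0]'

```text
clock: 11.45
ee_pos: [0.6014, 0.1839, 0.1328]
ee_rot: [0.0, 0.995, -0.103, -0.0]
contact_force: [-0.5, 2.6, 0.2]
gripper_width: 0.424
```

```bash
python3 st.py
```

```text
t 11.45 tcp [0.6014 0.1839 0.1328] board xy 0.3196536332693926 0.015054227067140925 ang -y 78.1267273347931 F [-0.4718  2.649   0.2048] T [0.2833 0.002  0.0142] w 0.42397522600544646 j6 2.034323754850194
```

Call:
jog_arm --rows '[-0.15,0,-4,6,0,-0.15,0,-8,12,0,-0.15,0,-11,15,0,-0.15,0,-14,19,0,-0.15,0,-17,23,0,-0.15,0,-20,28,0,-0.15,0,-23,33,0,-0.15,0,-26,38,0,-0.15,0,-28,42,0,-0.15,0,-30,46,0,-0.15,0,-32,50,0,-0.15,0,-34,55,0]'

```text
clock: 12.95
ee_pos: [0.6085, 0.2171, 0.0781]
ee_rot: [-0.0, 0.995, -0.103, 0.0]
contact_force: [0.9, 1.9, -1.2]
gripper_width: 0.422
```

```bash
python3 - <<'E'
from st import *
a=r.grab_frame("side")[130:335,210:430,::-1];b=r.grab_frame("top")[130:290,200:400,::-1]
cv2.imwrite("pics/s6.png",np.hstack([cv2.resize(a,(440,410),interpolation=cv2.INTER_CUBIC),cv2.copyMakeBorder(cv2.resize(b,(350,280)),0,130,0,0,0)]))
E
```

```text
t 12.95 tcp [0.6085 0.2171 0.0781] board xy 0.35357605303981443 0.01560370733271684 ang -y 78.12806293214489 F [ 0.9023  1.9309 -1.1652] T [ 0.489  -0.0995 -0.0233] w 0.42203954025095136 j6 2.081191236911606
```

View pics/s6.png

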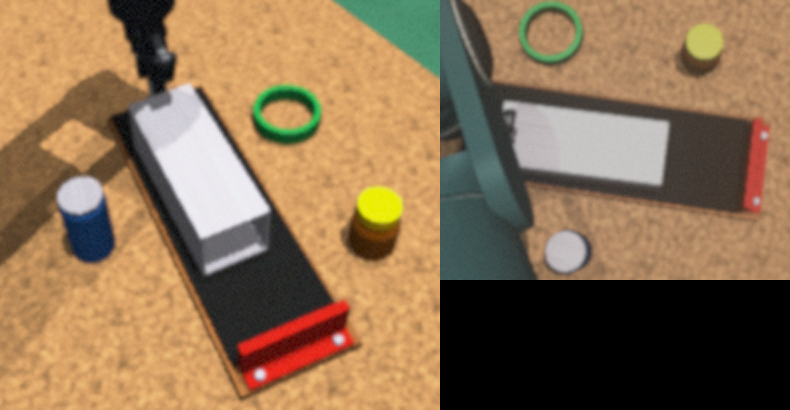

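The section is nearly down. Its foot end is visible at (235,245) in the side half and the mouth is still on the finger. I'll ease out the last few millimetres until the force drops.

Call:
jog_arm --rows '[-0.15,0,-2,4,0,-0.15,0,-4,8,0,-0.15,0,-6,11,0,-0.15,0,-8,13,0,-0.15,0,-10,15,0,-0.15,0,-12,16,0,-0.15,0,-14,16,0,-0.15,0,-16,16,0,-0.15,0,-18,16,0,-0.15,0,-20,16,0,-0.15,0,-22,16,0,-0.15,0,-22,16,0]'

```text
clock: 14.55
ee_pos: [0.613, 0.2386, 0.0623]
ee_rot: [-0.0, 0.995, -0.103, 0.0]
contact_force: [0.1, -0.2, 0.3]
gripper_width: 0.424
```

```bash
python3 - <<'E'
from st import *
for n,z in(("top",.093),("side",.093)):
    c=r.camera_info(n);im=cv2.cvtColor(np.ascontiguousarray(r.grab_frame(n)),cv2.COLOR_RGB2HSV)
    m=(im[...,1]<45)&(im[...,2]>(110 if n=="top" else 130));m[:150 if n=="top" else 0]=0;
    k=np.zeros_like(m);k[(slice(170,250) if n=="top" else slice(150,270)),(slice(225,375) if n=="top" else slice(265,345))]=1
    q=big(m&k);bx=cv2.boxPoints(cv2.minAreaRect(q))
    for p in bx:
        e=plane(c,p,z)[:2]-S0;print(n,p,"board",round(e@u,4),round(e@w,4))
E
```

```text
t 14.55 tcp [0.613  0.2386 0.0623] board xy 0.37554154664535716 0.016078967904299534 ang -y 78.1352925325083 F [ 0.0738 -0.1682  0.3321] T [0.0036 0.013  0.0254] w 0.4237605738226911 j6 2.110323203925748
top [230.5942 224.012 ] board 0.3193 0.0606
top [235.4049 186.3283] board 0.3256 -0.0235
top [331.3937 198.5822] board 0.1111 -0.0293
top [326.5831 236.2659] board 0.1092 0.0544
side [273.1132 183.6038] board 0.317 0.0573
side [306.3113 165.1604] board 0.3421 -0.0385
side [345.0378 234.868 ] board 0.1111 -0.0308
side [311.8397 253.3113] board 0.098 0.051
```

The section is down and released with zero force; its foot is at x≈0.110 and its mouth at about 0.32, with centre y≈0.013. Now I'll retreat, spin a quarter turn, spread the jaws across the mouth's walls and go lower.

Call:
jog_arm --rows '[-0.15,0,-12,0,0,-0.15,0,-25,0,-0.17,-0.15,0,-25,0,-0.34,-0.15,0,-25,0,-0.51,-0.15,0,-25,0,-0.68,-0.15,0,-25,0,-0.85,-0.15,0,-25,0,-1.02,-0.15,0,-25,0,-1.19,-0.15,0,-25,0,-1.36,-0.15,0,-25,0,-1.5,0.6,0,-25,10,-1.56,0.6,0,-25,20,-1.56]'

```text
clock: 16.15
ee_pos: [0.6182, 0.2635, 0.042]
ee_rot: [-0.0, 0.78, 0.626, 0.0]
contact_force: [0.5, 0.2, -0.3]
gripper_width: 0.802
```

Call:
jog_arm --rows '[0.6,0,0,5,0,0.6,0,0,10,0,0.6,0,0,12,0,0.6,0,0,12,0,0.6,0,0,12,0]'

```text
clock: 16.77
ee_pos: [0.6183, 0.263, 0.0306]
ee_rot: [0.0, 0.78, 0.626, 0.0]
contact_force: [-0.1, -0.4, 0.5]
gripper_width: 0.799
```

```bash
python3 - <<'E'
from st import *
print(np.degrees(np.arctan2(M[1,0],M[0,0])))
E
```

```text
t 16.77 tcp [0.6183 0.263  0.0306] board xy 0.40042923589956997 0.01642254094120722 ang -y 167.50148737174567 F [-0.0742 -0.3537  0.4902] T [-0.04    0.0188 -0.0429] w 0.7994305041531811 j6 0.5823490948983053
77.50149126098982
```

Call:
jog_arm --rows '[0.6,-15,0,0,0,0.6,-30,0,0,0,0.6,-45,0,0,0,0.6,-55,0,0,0,0.6,-60,0,0,0,0.6,-65,0,0,0,0.6,-70,0,0,0,0.6,-76,0,0,0,0.6,-82,0,0,0,0.6,-88,0,0,0,0.6,-94,0,0,0,0.6,-100,0,0,0]'

```text
clock: 18.27
ee_pos: [0.5964, 0.1649, 0.0303]
ee_rot: [0.0, 0.78, 0.626, 0.0]
contact_force: [0.5, 4.5, 0.4]
gripper_width: 0.8
```

```bash
cat > meas.py <<'E'
from st import *
def meas(n="side",z=.093):
    c=r.camera_info(n);im=cv2.cvtColor(np.ascontiguousarray(r.grab_frame(n)),cv2.COLOR_RGB2HSV)
    m=(im[...,1]<45)&(im[...,2]>(110 if n=="top" else 130));k=np.zeros_like(m)
    k[(slice(170,262) if n=="top" else slice(150,310)),(slice(225,385) if n=="top" else slice(265,385))]=1
    for p in cv2.boxPoints(cv2.minAreaRect(big(m&k))):
        e=plane(c,p,z)[:2]-S0;print(n,p,"board",round(e@u,4),round(e@w,4))
meas();meas("top")
E
python3 meas.py
```

```text
t 18.27 tcp [0.5964 0.1649 0.0303] board xy 0.29999377567491814 0.015651961264315943 ang -y 167.5086568462577 F [0.5368 4.4781 0.423 ] T [ 0.5044 -0.1304 -0.0596] w 0.8001882503893555 j6 0.4465414810997928
side [279.2395 203.6867] board 0.2516 0.0656
side [311.8445 182.8195] board 0.2805 -0.0271
side [352.9796 247.0931] board 0.0766 -0.0318
side [320.3746 267.9603] board 0.0594 0.0492
top [262.3409 228.1085] board 0.2495 0.0586
top [267.1801 190.6039] board 0.2542 -0.025
top [347.393  200.9539] board 0.0754 -0.0295
top [342.5537 238.4585] board 0.0744 0.0538
```

The push is steady at 4.5 N, and the foot is now about 75 mm from the stop.

Call:
jog_arm --rows '[0.6,-6,0,0,0,0.6,-12,0,0,0,0.6,-18,0,0,0,0.6,-24,0,0,0,0.6,-30,0,0,0,0.6,-36,0,0,0,0.6,-42,0,0,0,0.6,-48,0,0,0,0.6,-54,0,0,0,0.6,-60,0,0,0,0.6,-64,0,0,0,0.6,-67,0,0,0]'

```text
clock: 19.88
ee_pos: [0.5819, 0.0996, 0.0303]
ee_rot: [-0.0, 0.78, 0.626, 0.0]
contact_force: [0.9, 4.7, -0.1]
gripper_width: 0.802
```

Call:
jog_arm --rows '[0.6,-1,0,0,0,0.6,-2,0,0,0,0.6,-3,0,0,0,0.6,-4,0,0,0]'

```text
clock: 20.38
ee_pos: [0.5811, 0.096, 0.0303]
ee_rot: [-0.0, 0.78, 0.626, -0.0]
contact_force: [1.4, 4.3, 0.5]
gripper_width: 0.804
```

```bash
python3 meas.py
```

```text
t 20.38 tcp [0.5811 0.096  0.0303] board xy 0.2294057380739428 0.01505184521675079 ang -y 167.5164379865097 F [1.3723 4.3169 0.4903] T [ 0.526  -0.1063  0.0013] w 0.8035504460097601 j6 0.33830417029463566
side [290.853  223.0882] board 0.1886 0.0617
side [326. 202.] board 0.2116 -0.0325
side [369.6765 274.7941] board 0.0054 -0.0316
side [334.5294 295.8824] board -0.0066 0.0496
top [304.1151 234.6328] board 0.1577 0.0585
top [308.5953 196.9995] board 0.1613 -0.025
top [378.251  205.2918] board 0.007 -0.0305
top [373.7708 242.9251] board 0.0066 0.0528
```

Still only friction force, with about 6–8 mm to go. I'll creep on until the stop is felt.

Call:
jog_arm --rows '[0.6,-1,0,0,0,0.6,-2,0,0,0,0.6,-3,0,0,0,0.6,-4,0,0,0]'

```text
clock: 20.98
ee_pos: [0.5806, 0.0926, 0.0306]
ee_rot: [-0.0, 0.78, 0.626, 0.001]
contact_force: [5.5, 14.0, 0.4]
gripper_width: 0.803
```

Call:
jog_arm --rows '[0.6,-1,0,0,0,0.6,-2,0,0,0]'

```text
clock: 21.22
ee_pos: [0.5811, 0.0922, 0.0314]
ee_rot: [-0.0, 0.78, 0.626, 0.003]
contact_force: [10.4, 29.8, 3.0]
gripper_width: 0.799
```

The stop is firmly felt: 14 N, then 30 N, with no further travel. I'll back off straight in +x, then rise.

Call:
jog_arm --rows '[0.6,1,0,0,0,0.6,3,0,0,0,0.6,8,0,0,0,0.6,20,0,0,0,0.6,45,0,0,0,0.6,80,0,-20,0,0.6,120,0,-60,0,0.6,150,0,-120,0,0.6,150,0,-180,0,0.6,150,0,-200,0,0.6,150,0,-200,0]'

```text
clock: 22.6
ee_pos: [0.6127, 0.237, 0.2316]
ee_rot: [0.0, 0.78, 0.626, 0.001]
contact_force: [-0.3, -0.1, -0.8]
gripper_width: 0.799
```

```bash
python3 meas.py; python3 - <<'E'
from rig import r
import cv2,numpy as np
a=r.grab_frame("side")[130:335,210:430,::-1];b=r.grab_frame("top")[130:290,200:400,::-1]
cv2.imwrite("pics/s7.png",np.hstack([cv2.resize(a,(440,410),interpolation=cv2.INTER_CUBIC),cv2.copyMakeBorder(cv2.resize(b,(350,280)),0,130,0,0,0)]))
E
```

```text
t 22.6 tcp [0.6127 0.237  0.2316] board xy 0.3739061875226186 0.016070981238141397 ang -y 167.51517375652503 F [-0.2528 -0.1053 -0.7953] T [-0.0277 -0.0025 -0.0358] w 0.7992620045747555 j6 0.5482904173233755
side [289.7076 215.2736] board 0.21 0.0562
side [325.4529 195.4151] board 0.2304 -0.0397
side [370.1227 275.8208] board 0.003 -0.0313
side [334.3773 295.6793] board -0.0061 0.0497
top [278.7007 230.961 ] board 0.2134 0.0592
top [283.658  192.9554] board 0.2173 -0.0254
top [379.9758 205.5186] board 0.0032 -0.0306
top [375.0185 243.5242] board 0.0038 0.0537
```

View pics/s7.png

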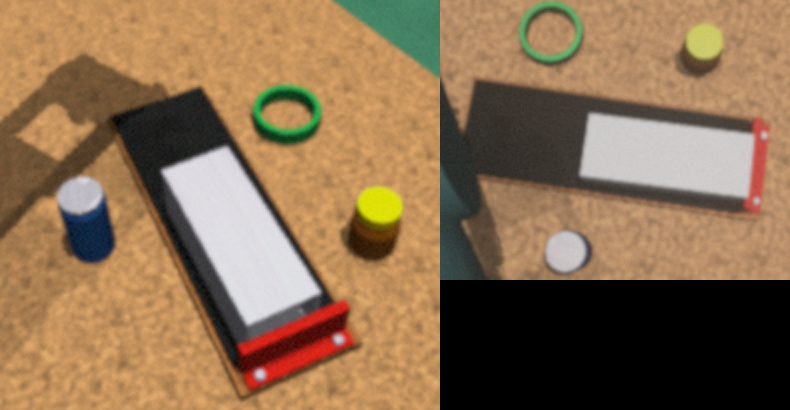

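The final picture shows the section lying along the board with its foot against the red stop (about (745,160) in the top half). The can, tape and jar are where they were, and the arm is clear. Handing in.

```bash
python3 -c "
from rig import r
print(r.finish_job())"
```

```text
the job is handed in; nothing more can be done
None
```

The section is lying on its +x side with its foot against the red stop, and I handed the job in at about 23 s of the 61 s allowed. No verdict was reported.

- **Tipping:** I put the part-open jaws into the mouth and pushed the section past balance. The rear finger then held its rim while I eased it down. Wrist forces stayed under 3 N.
- **Push back:** I turned the gripper a quarter turn and pushed the open end along the board at about 4.5 N. At the stop the force rose to about 32 N with no further travel. I then backed off and lifted clear.

**Last checks:**

| What | Measured | Allowed |
|---|---|---|
| Foot from the stop's face (top view) | 3–4 mm | -4 to 5 mm |
| Foot off the board's middle line | about 12 mm | 30 mm |
| Angle to the board | about 1.4° | 4° |
| Mouth from the stop's face | about 0.215 m | over 0.15 m |

- **Tool and bystanders:** the contact force on the raised tool was near zero. The can, tape and jar looked unmoved in the last picture; I did not re-measure them.
- **Foot position:** the side view put the foot corners at -6 and +3 mm, partly because the stop hides the foot there. I took the force at the stop as the proof of contact.
- **Early tilt readings:** my first tilt estimate was unusable. The second ran a few hundredths of a radian low, so I relied on the forces from there.
- **Level:** I did not measure the final tilt separately. I judged it flat because the supporting force fell to zero and the last picture shows it lying flat.

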